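# Dial open the kitchen lock box

### The job

Unlock the dial lock of the grey box and open its lid. Read the dial like a clock whose 12 is the box's far side (long tick): turn it by its crank knob clockwise at least two full turns and stop at 4 o'clock, then anticlockwise past 11 o'clock once and stop on 11 the second time, then clockwise again, slowly, until it stops dead, somewhere between 3 and 7 o'clock; do not force it there. Then slide the wooden lid toward the box's front as far as about half open (5 cm or more), let go, and leave the shaker, jar and cup standing where they are.

Things in the scene. Friction and masses are not known exactly. Their poses are not given: they have to be found in the camera images.
- lock_box: Grey box, fixed to the worktop, 130 (x) by 232 (y) by 70 mm high; origin at the centre of its underside, z up, -x side is its front, toward the robot. Dial in the half with y above 0, sliding lid in the half with y below 0. White clock ticks round the dial: 12 o'clock (longest) on the box's +x side, 3 on the -y side, 6 on -x, 9 on +y.
- dial (a joint): Angle of the dial (rad), counted over all turns, growing clockwise seen from above; 0 (and each 2 pi) with the crank knob at 12 o'clock, pi/2 at 3 o'clock. About 2 to 4 N of drag at the knob. At the last number, unmarked and differing from 3 to 7 o'clock, a spring bolt drops in and blocks the dial both ways; the stop is springy: each degree further takes about 2.5 N more at the knob.
- dial_axis (a point): Point on the dial's upright axis, level with the top of the disc (88 mm across, top 80 mm above the worktop), 57 mm to the +y side of the box's middle. Below it are two hidden wheels: less than two turns one way takes both along; after a reversal the first follows after 300 degrees, the second after 600; they stay where left. The 4 and the 11 must be met within 10 degrees.
- crank_knob: Crank knob, the dial's only pointer: black, upright, round, 14 mm in diameter, 34 mm off the dial axis, origin at its foot 82 mm and its top 114 mm above the worktop. It spins freely on its post, so it can be gripped and carried round in a circle with the hand at one orientation; its own yaw means nothing. Grip it firmly and keep it under about 0.3 m/s, or it slips out.
- gate_ring: Hidden ring inside the box under the dial, turning with it, on which the bolt bears (25 mm off the axis); origin on the dial axis. Not to be touched; its yaw differs from the dial's by an unknown amount. The stop's load acts on it: 18 N along the circle at the crank knob is about 25 N here, where the lock counts as forced.
- lid_pull (a point): Middle of the lid's pull: an upright aluminium plate 34 mm along the box's x, 12 mm thick along y, 32 mm high (its foot is 72 mm and its top 104 mm, this point 91 mm above the worktop), on the middle of the wooden lid (116 by 102 mm) in the -y half of the box. Axes as the box.
- lid (a joint): Travel of the lid (m): 0 shut, grows to 0.075 as it slides toward the box's front (-x of the box). Drag about 2 N. While locked it gives about 2 mm and stops.
- salt_shaker: Glass salt shaker, 44 mm wide, 90 mm high, loose bystander; origin at the centre of its foot.
- honey_jar: Honey jar with lid, 56 mm wide, 75 mm high, loose bystander; origin at the centre of its foot.
- espresso_cup_2: Cream espresso cup, 62 mm wide, 58 mm high, loose bystander; origin at the centre of its foot.

How it is judged:
By the outcome, as a careful person would: the job done as asked, in the order asked, and still so for the second after the job is handed in, with the robot touching nothing.
It also fails if it takes over 72 s, if anything falls off the work surface, if the arm or the gripper's body presses on something with over 40 N, if the wrist force passes 120 N, or if a joint passes its speed limit or range.

### The arm

A 6-joint arm with a two-finger parallel gripper is mounted at the origin on a cart in front of the work surface, level with it; the furniture and walls round the work are solid. World frame = base frame: x ahead of the robot, y to its left, z up, the work surface at z = 0. Lengths are in m, angles in rad, forces in N, time in s.
With the tool pointing down it reaches from about 0.35 to 0.975 m from the base axis. Payload 4.9 kg.
Tool frame: the origin (TCP) lies between the finger pads; the fingertips stand 14 mm ahead of it and the grasp point (between the pads) lies 5 mm behind it (manip.tcp_to_tips is the distance from the TCP to the fingertips, in m); z points along the fingers, y is the line along which they close (so a half turn about z gives the same grasp; the last joint's range is limited). The gripper opens to 85 mm and grips with 20 to 120 N. Pads are 22 mm wide; open, the fingers measure 114 mm over their backs; the gripper's body (76 mm by 85 mm) begins 54 mm behind the grasp point. The pads swing forward as they close: fully open they stand 13 mm farther back than shut.
Start: joints at [-1.378, 0.053, 1.613, -0, 1.476, -0.119], TCP at [0.192, -0.595, 0.245] pointing down, gripper open.
Joint ranges: [-3.01, 3.01], [-1.01, 2.22], [0.06, 2.58], [-1.02, 4.17], [0.09, 2.62], [-3.14, 3.14]. Speed limits (rad/s): [2.57, 2.57, 3.14, 3.14, 3.14, 3.14].

### API

Orientations are given as a unit quaternion [w, x, y, z].
In Python, from plant import manip gives the robot as it stands.
- The arm moves only by the tool servo_tool, never from a script. Its argument "moves" is a list that holds one entry, the list of rows, each a list of 7 numbers: the shift along the tool's x, y, z in mm, then the turn, a rotation vector about the tool's x, y, z in degrees, then the finger opening in mm, from 0 to 85.4. In form: [[[x, y, z, ax, ay, az, fingers], ...]]. A call has 1 to 12 rows; each row shifts and turns the commanded pose from where the row before left it, along the tool's axes as they then stand; what a row does not reach is not made up. A row lasts 1/8 s, in which the tool goes at most 62.5 mm and 10.7 degrees, less where a joint would pass 70% of its speed; a pose out of reach is approached as far as the arm can. A call with a gripper value outside its range is refused whole. The fingers move at their own pace and stop on an object; the grip force is fixed at half the most. Time passes only in rows, so rows that do not move let the fingers close. It gives the time, the measured TCP pose, the force, the opening and the grip force at its end, in the units of the state.
- manip.state(): the state, without advancing time (a new reading comes with each control period).
- manip.grab_frame(name): name is "side" or "top" or "wrist"; returns a dict with "image" (400x640x3 uint8, blue, green, red), "mtx" (3x3 intrinsics, pixels), "dist_coeffs" ([k1, k2, p1, p2, k3] as OpenCV has them; the pictures are not rectified), "eye" and "rotation" of the camera in the world. Camera axes: x right, y down, z forward; pixel columns grow to the right and rows downward; lengths in m; the calibration is good to about 2 mm. A picture is of the moment at which its call begins. There is no depth.
- manip.job_done(): hands the job in; it is judged then, once.
The state is a dict: "time": time; "joint_pos": joint angles; "joint_vel": joint speeds; "joint_efforts": joint torques, N m; "tool_pos": TCP position; "tool_rot": TCP orientation; "contact_force": force on the tool from outside, world axes, zero at the start; "ft_torque": the same for the moment, N m; "gripper_width": opening from 0.0 (shut) to 1.0 (fully open); "grasp_force": force on a finger pad.
Only numpy, scipy, OpenCV 4.12 (cv2) and the standard library are available. Lean on these libraries where they do the work, as an engineer would, in place of code of your own. Each camera call takes 0.05 s, during which the arm holds its last target. There are 200 camera calls.

## Working session

There is one attempt and no reset: what is moved stays moved. The work goes in short steps, Python scripts to look and compute and a tool call to move; the robot and the scene stay as the last step left them, time stands still between calls to the robot, and variables do not carry over. Pictures are saved under pics/ and viewed, at most 10 in all, crops included, and the job is handed in when it is done.

Besides the shell and the picture viewer there is one more tool, called after "Request:" as a command line: name --argument value ..., lists and objects as JSON in quotes. servo_tool: Moves the arm, as the interface text tells. Its arguments: {"type":"object","properties":{"moves":{"type":"array"}},"required":["moves"]}

```bash
mkdir -p pics; ls
python3 - <<'E'
from plant import manip
import cv2,numpy as np
s=manip.state();print(s)
a=[]
for n in("top","side"):
    f=manip.grab_frame(n);cv2.imwrite(f"pics/{n}0.png",f["image"]);print(n,f["mtx"],f["dist_coeffs"],f["eye"],f["rotation"])
E
```

```text
pics
{'time': 0.0, 'joint_pos': array([-1.37799033e+00,  5.33836359e-02,  1.61428874e+00,  4.43220734e-07,
        1.47601641e+00, -1.18979591e-01]), 'joint_vel': array([ 8.88239804e-04, -7.79831614e-04,  3.62939808e-04,  4.80314897e-05,
        4.03359236e-04,  7.91538054e-04]), 'joint_efforts': array([-5.41773752e-04, -3.93679869e+01, -3.70176566e+01, -1.12606640e-04,
        7.24849873e-03,  3.41394966e-06]), 'tool_pos': array([ 0.1916217 , -0.5942735 ,  0.24404954]), 'tool_rot': array([-1.04735691e-03,  9.87872768e-01,  1.55262020e-01, -3.84581221e-05]), 'contact_force': array([-0.09825739,  0.05605716, -0.54847589]), 'ft_torque': array([-0.00082572, -0.03162556, -0.0157492 ]), 'grasp_force': 0.0, 'gripper_width': 0.9980410943339234}
top [[418.87876498   0.         319.34901271]
 [  0.         418.87876498 204.57560995]
 [  0.           0.           1.        ]] [0.03846334 0.         0.         0.         0.        ] [0.2316742  0.24327112 0.93314869] [-0.07721652  0.75460153 -0.64813417  0.06735169]
side [[373.96812527   0.         315.17729922]
 [  0.         373.96812527 197.38257483]
 [  0.           0.           1.        ]] [0.03069812 0.         0.         0.         0.        ] [0.14077221 0.88694174 0.57147538] [ 0.08372515 -0.16646361  0.8789949  -0.43891677]
```

View pics/top0.png

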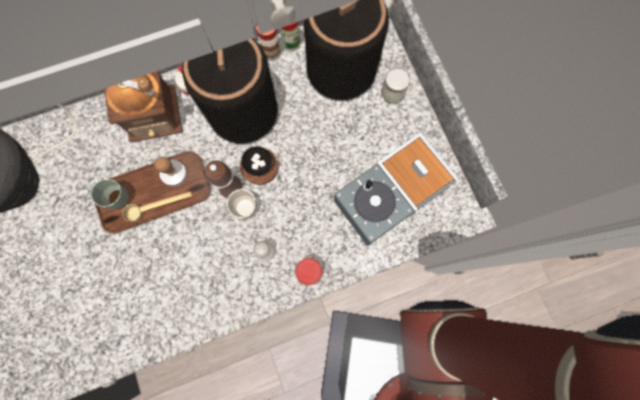

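View pics/side0.png

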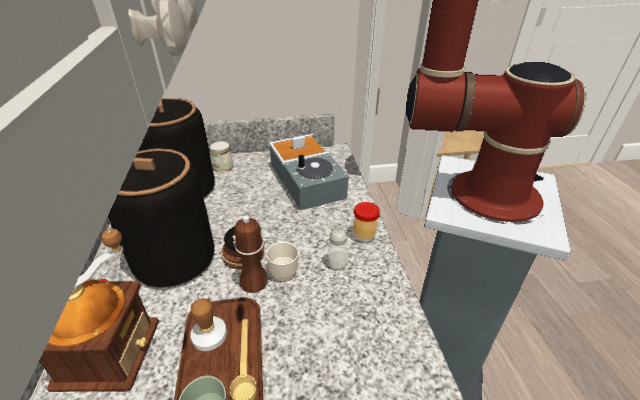

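The top view shows the box around (395,190), with the dial centre near (375,201), the knob near (369,184) and the pull near (421,167). The jar is at (309,271), the shaker at (262,247) and the cup at (243,204). Next I'll measure positions.

```bash
cat > h.py <<'E'
from plant import manip
import cv2,numpy as np
from scipy.spatial.transform import Rotation as R
def rot(q): return R.from_quat(np.r_[q[1:],q[0]]) 
def ray(f,px,z):
    p=np.array(px,float).reshape(-1,1,2)
    u=cv2.undistortPoints(p,np.array(f["mtx"]),np.array(f["dist_coeffs"])).reshape(-1,2)
    d=rot(f["rotation"]).apply(np.c_[u,np.ones(len(u))]);e=np.array(f["eye"])
    return e+d*((z-e[2])/d[:,2])[:,None]
def proj(f,P):
    r=rot(f["rotation"]).inv(); c=r.apply(np.array(P).reshape(-1,3)-np.array(f["eye"]))
    return cv2.projectPoints(c,np.zeros(3),np.zeros(3),np.array(f["mtx"]),np.array(f["dist_coeffs"]))[0].reshape(-1,2)
E
python3 - <<'E'
from h import *
f=manip.grab_frame("top");im=f["image"]
np.set_printoptions(precision=4,suppress=True)
hsv=cv2.cvtColor(im,cv2.COLOR_BGR2HSV)
m=np.zeros(im.shape[:2],np.uint8);m[125:250,325:465]=255
def big(mask,n=3):
    c,_=cv2.findContours(mask,cv2.RETR_EXTERNAL,cv2.CHAIN_APPROX_NONE);return sorted(c,key=cv2.contourArea)[::-1][:n]
w=big(cv2.inRange(hsv,(5,100,60),(25,255,255))&m,1)[0]
r=cv2.minAreaRect(w);print("wood",r);print(ray(f,cv2.boxPoints(r),.072))
for c in big(cv2.inRange(im,(0,0,0),(75,75,75))&m,3):
    print("dark",cv2.contourArea(c),cv2.minAreaRect(c))
print("disc,knobtop,pulltop",ray(f,[(375,201)],.08),ray(f,[(369,184)],.114),ray(f,[(421,167)],.104))
print(ray(f,[(309,271)],.075),ray(f,[(262,247)],.09),ray(f,[(243,204)],.058))
cv2.imwrite("pics/crop.png",cv2.resize(im[125:255,325:465],None,fx=4,fy=4,interpolation=cv2.INTER_CUBIC))
E
```

```text
wood ((417.7423095703125, 170.81153869628906), (55.34235763549805, 45.78242492675781), 52.12501525878906)
[[ 0.5195  0.1486  0.072 ]
 [ 0.5943  0.079   0.072 ]
 [ 0.5075 -0.0022  0.072 ]
 [ 0.4354  0.0668  0.072 ]]
dark 24.5 ((368.5000305175781, 184.00001525878906), (4.949747085571289, 6.363960266113281), 45.0)
disc,knobtop,pulltop [[0.4325 0.1553 0.08  ]] [[0.4575 0.1751 0.114 ]] [[0.5121 0.0733 0.104 ]]
[[0.2696 0.2689 0.075 ]] [[0.3018 0.3693 0.09  ]] [[0.3887 0.4304 0.058 ]]
```

View pics/crop.png

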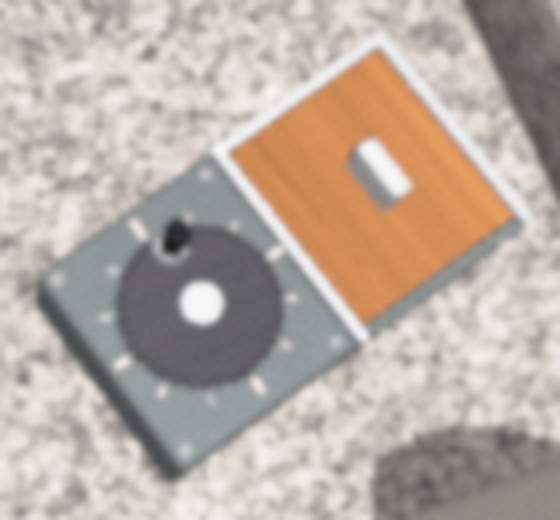

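The crop shows the 12 tick at crop (137,228), 3 at (275,255), 6 at (257,385) and 9 at (120,363). The disc centre is at (200,304), and the knob sits near 12 with its top at (177,232). Box yaw is about 44°.

Run:
```python
from h import *
np.set_printoptions(precision=4,suppress=True)
f=manip.grab_frame("top")
t=ray(f,[(359.25,182),(393.75,188.75),(389.25,221.25),(355,215.75)],.0705)
yx=np.degrees(np.arctan2(*(t[0]-t[2])[1::-1]));yy=np.degrees(np.arctan2(*(t[3]-t[1])[1::-1]))
print("yaws",yx,yy-90,"centre ticks",t.mean(0))
c=ray(f,[(375,201)],.08)[0]
for k in [(177,234)]: 
    kp=ray(f,[(325+k[0]/4,125+k[1]/4)],.10)[0]
    d=kp-c;print(kp,np.hypot(*d[:2]),np.degrees(np.arctan2(d[1],d[0])))
kt=ray(f,[(325+180/4,125+227/4)],.114)[0];print(c,kt,kt-c)
s=manip.state();Rt=rot(s["tool_rot"]);print(Rt.as_matrix())
print("toolaxes shift to knob (mm)",Rt.inv().apply(np.r_[kp[:2],.2]-s["tool_pos"])*1000)
```

```text
yaws 44.420396414278436 43.6742233111994 centre ticks [0.4328 0.1556 0.0705]
[0.4625 0.1736 0.1   ] 0.035122569615533894 31.368823805827468
[0.4325 0.1553 0.08  ] [0.4625 0.1737 0.114 ] [0.03   0.0184 0.034 ]
[[ 0.9518  0.3068 -0.0002]
 [ 0.3068 -0.9518  0.0013]
 [ 0.0002 -0.0013 -1.    ]]
toolaxes shift to knob (mm) [ 493.3913 -647.8484   45.4361]
```

Run:
```python
from h import *
np.set_printoptions(precision=3,suppress=True)
f=manip.grab_frame("top");im=f["image"].copy()
for z,c in((0,(0,0,255)),(.3,(0,255,0))):
  for x in np.arange(0,.8,.1):
    for y in np.arange(-.5,.3,.1):
      p=proj(f,[x,y,z])[0]
      if 0<p[0]<640 and 0<p[1]<400:
        cv2.circle(im,(int(p[0]),int(p[1])),2,c,-1)
        if abs(y)<.01 : cv2.putText(im,f"{x:.1f}",(int(p[0]),int(p[1])),0,.4,c)
cv2.imwrite("pics/grid.png",im)
w=manip.grab_frame("wrist");cv2.imwrite("pics/w0.png",w["image"])
```

```text
(no output)
```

View pics/grid.png

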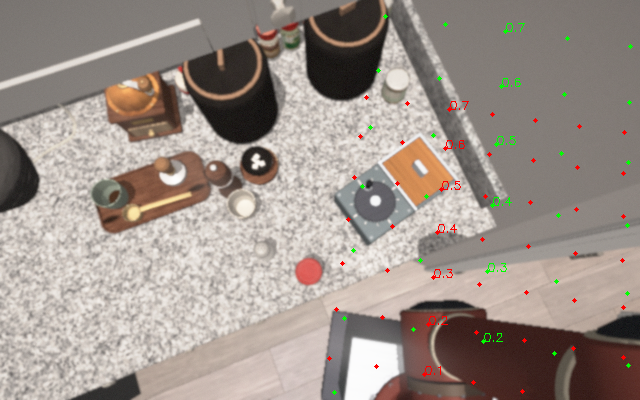

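The grid shows the counter edge at x≈0.33 and a tall wall or cabinet right of the box, from about y<-0.1 and starting around x≈0.33. I'll check clearance with the wrist view.

View pics/w0.png

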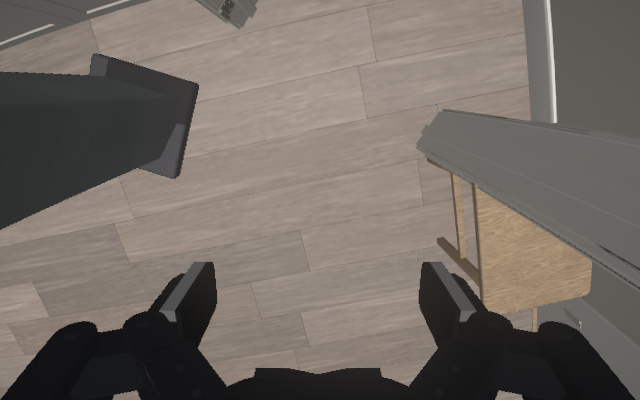

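Run:
```python
from h import *
np.set_printoptions(precision=3,suppress=True)
f=manip.grab_frame("side")
for x in (.25,.3,.35,.4):
  print(x,[proj(f,[x,y,z])[0].round() for y,z in((-.12,0),(-.12,.5),(-.2,0),(-.2,.5))])
t=manip.grab_frame("top")
for x in (.25,.3,.35,.4):
  print(x,[proj(t,[x,y,z])[0].round() for y,z in((-.1,-.4),(-.1,0),(-.3,0),(-.3,-.4),(-.1,.5))])
w=manip.grab_frame("wrist");print(w["eye"],rot(w["rotation"]).as_matrix())
for q in [(430,130),(640,150),(640,250),(420,150)]: print(q,[ray(w,[q],z)[0][:2] for z in(-.4,-.1,0)])
for q in ((20,30),(150,0),(545,0),(550,120)): print(q,ray(w,[q],-.72)[0])
```

```text
0.25 [array([404., 154.]), array([438., -47.]), array([409., 142.]), array([443., -50.])]
0.3 [array([388., 151.]), array([415., -47.]), array([393., 139.]), array([421., -50.])]
0.35 [array([372., 148.]), array([393., -48.]), array([378., 137.]), array([400., -51.])]
0.4 [array([356., 145.]), array([371., -48.]), array([363., 134.]), array([379., -51.])]
0.25 [array([430., 303.]), array([478., 308.]), array([574., 324.]), array([495., 314.]), array([672., 330.])]
0.3 [array([431., 287.]), array([479., 285.]), array([574., 300.]), array([496., 297.]), array([670., 278.])]
0.35 [array([433., 271.]), array([481., 262.]), array([575., 277.]), array([497., 281.]), array([669., 229.])]
0.4 [array([434., 255.]), array([483., 240.]), array([575., 254.]), array([498., 265.]), array([668., 182.])]
[ 0.264 -0.572  0.373] [[ 0.307 -0.909 -0.281]
 [-0.952 -0.293 -0.091]
 [ 0.     0.295 -0.955]]
(430, 130) [array([ 0.265, -0.83 ]), array([ 0.264, -0.73 ]), array([ 0.264, -0.697])]
(640, 150) [array([ 0.391, -1.339]), array([ 0.342, -1.041]), array([ 0.325, -0.942])]
(640, 250) [array([ 0.166, -1.493]), array([ 0.204, -1.135]), array([ 0.217, -1.016])]
(420, 150) [array([ 0.217, -0.826]), array([ 0.235, -0.727]), array([ 0.241, -0.695])]
(20, 30) [ 0.183  0.361 -0.72 ]
(150, 0) [ 0.369 -0.032 -0.72 ]
(545, 0) [ 0.731 -1.122 -0.72 ]
(550, 120) [ 0.419 -1.294 -0.72 ]
```

Run:
```python
import cv2
a=cv2.imread("pics/side0.png")[60:260,300:480];cv2.imwrite("pics/sc.png",cv2.resize(a,None,fx=3,fy=3,interpolation=cv2.INTER_CUBIC))
```

```text
(no output)
```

View pics/sc.png

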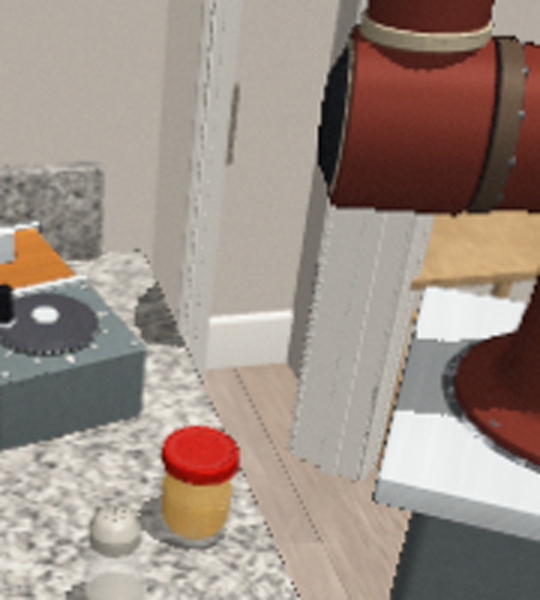

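The crop shows the wall beside the counter ending at about x≈0.35, y≈-0.12, with trim at crop columns 190–235. I'll raise and tuck the arm in, swing past the wall end at a small radius, then reach out.

Request:
servo_tool --moves '[[[0,-37,-29,0,0,0,40],[0,-37,-29,0,0,0,40],[0,-37,-29,0,0,0,40],[0,-37,-29,0,0,0,40],[0,-37,-29,0,0,0,40],[0,-37,-29,0,0,0,40],[0,-37,-29,0,0,0,40],[0,-37,-29,0,0,0,40],[0,-37,-29,0,0,0,40]]]'

```text
time: 1.58
tool_pos: [0.0893, -0.2764, 0.5074]
tool_rot: [0.001, 0.988, 0.155, -0.0]
contact_force: [-0.4, 0.0, 0.8]
gripper_width: 0.471
grasp_force: 0.0
```

Request:
servo_tool --moves '[[[36,-9,0,0,0,0,40],[36,-9,0,0,0,0,40],[36,-9,0,0,0,0,40],[30,-20,0,0,0,0,40],[30,-20,0,0,0,0,40],[30,-20,0,0,0,0,40],[20,-30,0,0,0,0,40],[20,-30,0,0,0,0,40],[20,-30,0,0,0,0,40],[8,-32,0,0,0,0,40],[8,-32,0,0,0,0,40],[8,-32,0,0,0,0,40]]]'

```text
time: 3.08
tool_pos: [0.2738, 0.0695, 0.5065]
tool_rot: [0.0, 0.988, 0.155, 0.001]
contact_force: [0.3, 0.2, 0.2]
gripper_width: 0.471
grasp_force: 0.0
```

Request:
servo_tool --moves '[[[26,-5,36,0,0,0,40],[26,-5,36,0,0,0,40],[26,-5,36,0,0,0,40],[26,-5,36,0,0,0,40],[26,-5,36,0,0,0,40],[26,-5,36,0,0,0,40],[26,-5,36,0,0,0,40],[26,-5,36,0,0,0,40],[0,0,0,0,0,-8.7,40],[0,0,0,0,0,-8.7,40],[0,0,0,0,0,-8.7,40],[0,0,0,0,0,0,40]]]'

```text
time: 4.58
tool_pos: [0.4599, 0.1703, 0.2184]
tool_rot: [0.0, 0.928, 0.374, 0.0]
contact_force: [-0.1, 0.1, -0.6]
gripper_width: 0.47
grasp_force: 0.0
```

Run:
```python
from h import *
np.set_printoptions(precision=4,suppress=True)
s=manip.state();print(s["joint_pos"],s["tool_pos"],rot(s["tool_rot"]).as_matrix()[:,0])
w=manip.grab_frame("wrist");cv2.imwrite("pics/w1.png",w["image"]);np.save("pics/w1.npy",np.r_[w["eye"],w["rotation"]])
```

```text
[ 0.2028 -0.2604  1.948   0.      1.4539  1.008 ] [0.4599 0.1703 0.2184] [0.721  0.693  0.0001]
```

View pics/w1.png

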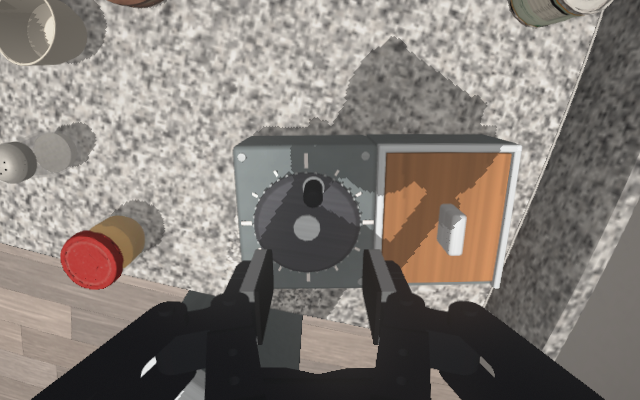

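The wrist view shows the hub at (307,228) and ticks 9 at (247,223), 3 at (368,222), 12 at (306,160) and 6 at (308,277). The knob's top is at about (314,197) and its foot at about (313,181). The pull top's middle is at about (454,215).

Run:
```python
from h import *
np.set_printoptions(precision=4,suppress=True)
w=manip.grab_frame("wrist")
t=ray(w,[(306,160),(368,222),(308,277),(247,223)],.0705)
print("yaw",np.degrees(np.arctan2(*(t[0]-t[2])[1::-1])),np.degrees(np.arctan2(*(t[3]-t[1])[1::-1]))-90,t[1:4:2].mean(0),t.mean(0))
c=ray(w,[(307,228)],.081)[0];print("hub",c)
im=w["image"];g=cv2.cvtColor(im,cv2.COLOR_BGR2GRAY)
m=np.zeros_like(g);m[165:215,295:332]=(g[165:215,295:332]<32)*255
k=max(cv2.findContours(m,0,2)[0],key=cv2.contourArea);x,y,ww,h=cv2.boundingRect(k);print("blob",x,y,ww,h)
ax=np.array([.4326,.1555])
for px,z in(((x+ww/2,y+h-ww/2),.114),((x+ww/2,y+ww/3),.082)):
    p=ray(w,[px],z)[0];d=p[:2]-c[:2];print(p,np.hypot(*d),np.degrees(np.arctan2(d[1],d[0])))
print("pull",ray(w,[(454,215),(448,250)],.104))
s=manip.state();print(s["tool_pos"])
```

```text
yaw 44.215261861031394 44.32915370586471 [0.4335 0.1556 0.0705] [0.4337 0.1559 0.0705]
hub [0.433  0.1551 0.081 ]Traceback (most recent call last):
  File "<stdin>", line 9, in <module>
ValueError: max() iterable argument is empty
```

Run:
```python
from h import *
np.set_printoptions(precision=4,suppress=True)
w=manip.grab_frame("wrist");c=np.array([.4332,.1553])
for px,z in(((314,198),.114),((313.5,181),.082),((314,190),.098)):
    p=ray(w,[px],z)[0];d=p[:2]-c;print(p,np.hypot(*d),np.degrees(np.arctan2(d[1],d[0])))
print("pull",ray(w,[(454,215),(452,230)],.104))
s=manip.state();Rt=rot(s["tool_rot"])
print("axis in tool",Rt.inv().apply(np.r_[c,.1]-s["tool_pos"])*1e3)
```

```text
[0.4627 0.1752 0.114 ] 0.035521306395513715 33.99504545347266
[0.4651 0.1784 0.082 ] 0.03938358989051255 35.944682721750496
[0.4635 0.1761 0.098 ] 0.03673917035017378 34.54778539239785
pull [[0.5224 0.0896 0.104 ]
 [0.5137 0.0815 0.104 ]]
axis in tool [-29.7355  -7.7049 118.4318]
```

Request:
servo_tool --moves '[[[3.7,-1.5,0,0,0,0,40],[0,0,30,0,0,0,40],[0,0,30,0,0,0,40],[0,0,30,0,0,0,40],[0,0,18,0,0,0,40],[0,0,10,0,0,0,40],[0,0,0,0,0,0,40],[0,0,0,0,0,0,0],[0,0,0,0,0,0,0],[0,0,0,0,0,0,0],[0,0,0,0,0,0,0],[0,0,0,0,0,0,0]]]'

```text
time: 6.22
tool_pos: [0.4625, 0.1742, 0.1017]
tool_rot: [0.0, 0.927, 0.374, 0.001]
contact_force: [-1.0, 0.7, 5.4]
gripper_width: 0.142
grasp_force: 58.7
```

Run:
```python
from h import *
np.set_printoptions(precision=4,suppress=True)
s=manip.state();Rt=rot(s["tool_rot"]);print(s["tool_pos"],s["contact_force"],s["gripper_width"],s["grasp_force"])
print("tcp-axis in tool",Rt.inv().apply(s["tool_pos"]-[.4332,.1553,.08])*1e3)
w=manip.grab_frame("wrist");cv2.imwrite("pics/w2.png",w["image"])
```

```text
[0.4625 0.1742 0.1017] [-0.9933  0.7062  5.3786] 0.14212677782757363 58.708307922352105
tcp-axis in tool [ 34.2648   6.7092 -21.6243]
```

View pics/w2.png

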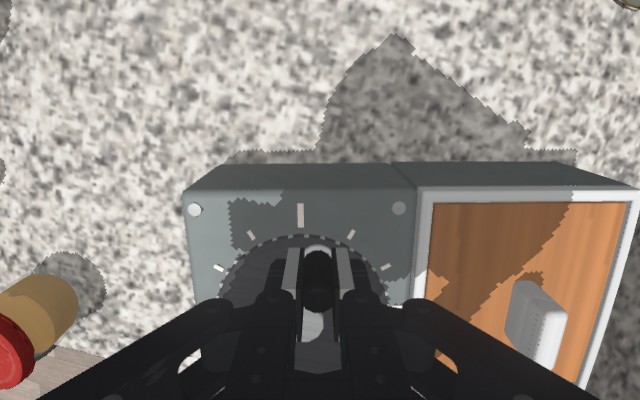

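Request:
servo_tool --moves '[[[0,0,-1.5,0,0,0,0],[-4.0,10.8,0,0,0,0,0],[-12.44,12.44,0,0,0,0,0],[-17,4.56,0,0,0,0,0],[-17,-4.56,0,0,0,0,0],[0,0,0,0,0,0,0]]]'

```text
time: 7.02
tool_pos: [0.4394, 0.1231, 0.1017]
tool_rot: [-0.003, 0.928, 0.374, -0.0]
contact_force: [-2.9, 9.5, 2.6]
gripper_width: 0.136
grasp_force: 59.5
```

```bash
cat > p.py <<'E'
from h import *
np.set_printoptions(precision=2,suppress=True)
s=manip.state();Rt=rot(s["tool_rot"]);d=Rt.inv().apply(s["tool_pos"]-[.4332,.1553,.08])*1e3
th=np.arctan2(d[1],d[0]);F=Rt.inv().apply(s["contact_force"])
print("t",s["time"],"tcp-axis",d,"theta",np.degrees(th),"r",np.hypot(*d[:2]),"Ftool",F,"Ftan",F[1]*np.cos(th)-F[0]*np.sin(th),"grip",s["gripper_width"],s["grasp_force"],"j6",s["joint_pos"][5])
E
python3 p.py; python3 -c "
from h import *
w=manip.grab_frame('wrist');cv2.imwrite('pics/w3.png',w['image'])"
```

```text
t 7.025 tcp-axis [-17.85  27.38 -21.86] theta 123.09334507916904 r 32.68417307027148 Ftool [ 4.48 -8.92 -2.58] Ftan 1.1132940291743934 grip 0.13573163093552157 59.49492078158073 j6 0.9099825315028809
```

View pics/w3.png

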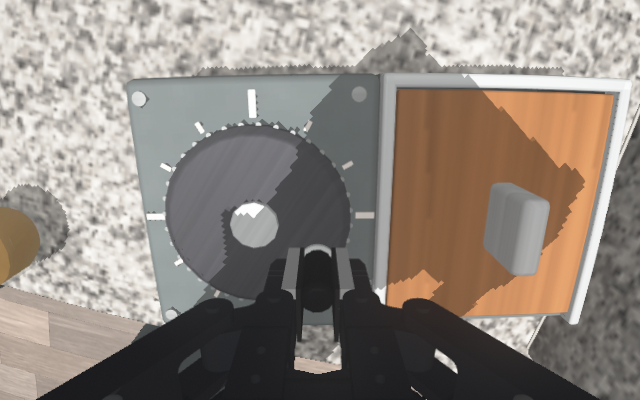

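View shows the knob firmly gripped at about 4 o'clock, with the fingers clear of the pull. Continuing one more turn.

Request:
servo_tool --moves '[[[-12.44,-13.4,0,0,0,0,0],[-4.56,-17,0,0,0,0,0],[4.56,-17,0,0,0,0,0],[12.44,-12.44,0,0,0,0,0],[17,-4.56,0,0,0,0,0],[17,4.56,0,0,0,0,0],[12.44,12.44,0,0,0,0,0],[4.56,17,0,0,0,0,0],[-4.56,17,0,0,0,0,0],[-12.44,12.44,0,0,0,0,0],[-17,4.56,0,0,0,0,0],[-17,-4.56,0,0,0,0,0]]]'

```text
time: 8.57
tool_pos: [0.4398, 0.123, 0.1017]
tool_rot: [-0.002, 0.928, 0.373, 0.001]
contact_force: [0.2, 16.6, 0.2]
gripper_width: 0.139
grasp_force: 60.0
```

```bash
python3 p.py
```

```text
t 8.575 tcp-axis [-17.57  27.75 -21.82] theta 122.33188485072799 r 32.84412338336189 Ftool [ 11.68 -11.85  -0.11] Ftan -3.5320416140518116 grip 0.13921053082321222 59.956143067684025 j6 0.9112522869565868
```

Request:
servo_tool --moves '[[[-11.4,-13.4,0,0,0,0,0],[-4.56,-17,0,0,0,0,0],[4.56,-17,0,0,0,0,0],[12.44,-12.44,0,0,0,0,0],[17,-4.56,0,0,0,0,0],[17,4.56,0,0,0,0,0],[12.44,12.44,0,0,0,0,0],[4.56,17,0,0,0,0,0],[-4.56,17,0,0,0,0,0],[-12.44,12.44,0,0,0,0,0],[-17,4.56,0,0,0,0,0],[-14,-3.6,0,0,0,0,0]]]'

```text
time: 10.07
tool_pos: [0.4432, 0.1243, 0.1018]
tool_rot: [0.0, 0.928, 0.374, 0.001]
contact_force: [1.8, 4.6, 1.3]
gripper_width: 0.138
grasp_force: 60.9
```

Request:
servo_tool --moves '[[[0,0,0,0,0,0,0],[0,0,0,0,0,0,0]]]'

```text
time: 10.32
tool_pos: [0.4433, 0.1246, 0.1018]
tool_rot: [0.001, 0.927, 0.374, -0.001]
contact_force: [-0.3, -3.9, 0.9]
gripper_width: 0.139
grasp_force: 60.9
```

```bash
python3 p.py
python3 - <<'E'
from h import *
w=manip.grab_frame('wrist');cv2.imwrite('pics/w4.png',w['image'][150:350,180:420].repeat(3,0).repeat(3,1))
top=manip.grab_frame('top');cv2.imwrite('pics/t4.png',top['image'])
E
```

```text
t 10.325 tcp-axis [-14.09  29.18 -21.75] theta 115.76457847657443 r 32.40657977072171 Ftool [-2.93  2.57 -0.87] Ftan 1.5177542327104323 grip 0.13870344229132606 60.91097968630493 j6 0.9178686611639368
```

View pics/w4.png

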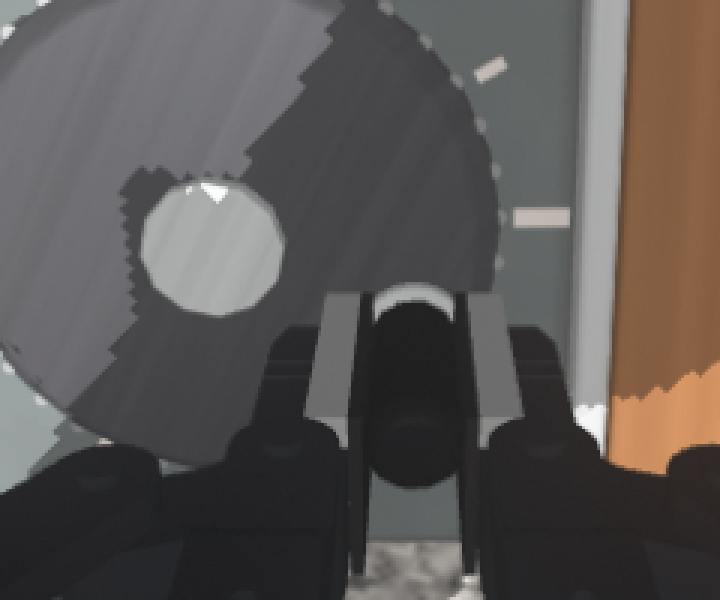

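The crop shows the hub at (212,247), the knob's foot ring centred at about (414,325) and its top disc at about (415,452).

Run:
```python
from h import *
w=manip.grab_frame('wrist')
q=lambda c,z: ray(w,[(180+c[0]/3,150+c[1]/3)],z)[0][:2]
h=q((212,247),.083);Rt=rot(manip.state()["tool_rot"])
print(h)
for k,z in(((415,451),.114),((414,324),.0825)):
    for c in(h,np.array([.4332,.1553])):
        d=Rt.inv().apply(np.r_[q(k,z)-c,0])*1e3;print(d[:2],np.hypot(*d[:2]),np.degrees(np.arctan2(d[1],d[0])))
```

```text
[0.43433511 0.15624582]
[-14.96368065  30.23957856] 33.73935165276547 116.32793616274544
[-13.49011552  30.34747861] 33.21073132043869 113.9661894650987
[-12.96436351  30.22743252] 32.890308566571605 113.21420128061466
[-11.49079838  30.33533257] 32.43872453432912 110.74631499182523
```

Request:
servo_tool --moves '[[[-1.6,-0.9,0,0,0,0,0],[0,0,0,0,0,0,0],[15.7,6,0,0,0,0,0],[17,-4.56,0,0,0,0,0],[12.44,-12.44,0,0,0,0,0],[4.56,-17,0,0,0,0,0],[-4.56,-17,0,0,0,0,0],[-12.44,-12.44,0,0,0,0,0],[-17,-4.56,0,0,0,0,0],[-17,4.56,0,0,0,0,0],[-12.44,12.44,0,0,0,0,0],[-4.56,17,0,0,0,0,0]]]'

```text
time: 11.98
tool_pos: [0.4082, 0.1336, 0.1018]
tool_rot: [-0.001, 0.927, 0.375, 0.001]
contact_force: [2.2, 6.2, -2.2]
gripper_width: 0.137
grasp_force: 60.5
```

```bash
python3 p.py
```

```text
t 11.975 tcp-axis [-33.07  -1.8  -21.87] theta -176.89104940792606 r 33.116859999422566 Ftool [ 5.88 -2.95  2.17] Ftan 3.2654323786852055 grip 0.1368409548062664 60.49337818985805 j6 0.9432309857783786
```

Request:
servo_tool --moves '[[[4.56,17,0,0,0,0,0],[12.44,12.44,0,0,0,0,0],[17,4.56,0,0,0,0,0],[17,-4.56,0,0,0,0,0],[12.44,-12.44,0,0,0,0,0],[4.56,-17,0,0,0,0,0],[-4,-15.5,0,0,0,0,0],[0,0,0,0,0,0,0],[0,0,0,0,0,0,0]]]'

```text
time: 13.1
tool_pos: [0.4439, 0.1891, 0.1018]
tool_rot: [-0.001, 0.927, 0.374, 0.0]
contact_force: [-1.5, 0.9, 1.5]
gripper_width: 0.137
grasp_force: 60.8
```

```bash
python3 p.py;  python3 - <<'E'
from h import *
w=manip.grab_frame('wrist');cv2.imwrite('pics/w5.png',w['image'][180:380,200:440].repeat(3,0).repeat(3,1))
E
```

```text
t 13.1 tcp-axis [ 31.22 -16.93 -21.77] theta -28.468013650031132 r 35.51133092270225 Ftool [-0.42 -1.65 -1.52] Ftan -1.653163818435443 grip 0.13720820907982326 60.84952984470874 j6 1.0498127640425847
```

View pics/w5.png

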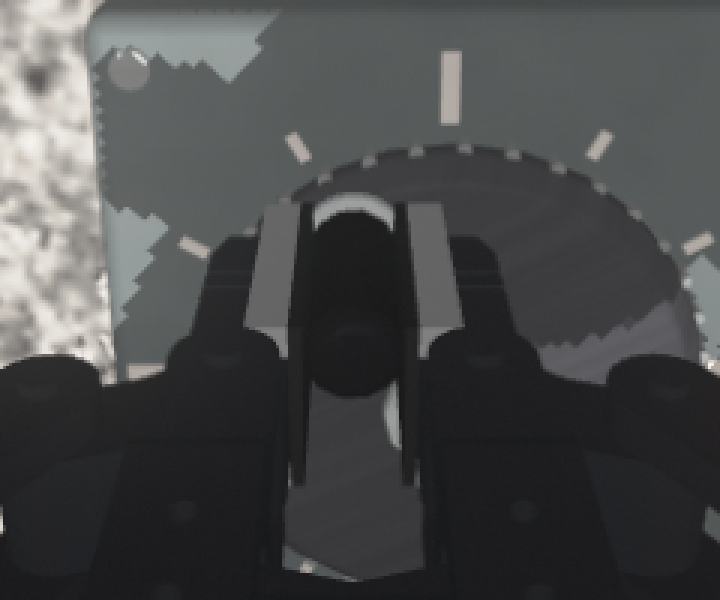

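The crop shows the knob on the 11 line, about -29° as measured. Now clockwise to about 80°, then slowly.

Request:
servo_tool --moves '[[[3.5,9.6,0,0,0,0,0],[0,11.8,0,0,0,0,0],[-4,11.1,0,0,0,0,0],[-7.6,9,0,0,0,0,0],[-10.2,5.9,0,0,0,0,0],[-5.7,1.5,0,0,0,0,0],[0,0,0,0,0,0,0],[0,0,0,0,0,0,0]]]'

```text
time: 14.15
tool_pos: [0.4604, 0.1361, 0.1016]
tool_rot: [-0.001, 0.927, 0.374, -0.001]
contact_force: [-6.9, 3.4, 6.3]
gripper_width: 0.137
grasp_force: 61.3
```

```bash
python3 p.py
```

```text
t 14.15 tcp-axis [  6.28  32.63 -21.74] theta 79.11285909442896 r 33.22951584573805 Ftool [-2.6  -7.24 -6.24] Ftan 1.1842879876008932 grip 0.1373965693284057 61.31415518000722 j6 0.935462974241792
```

Request:
servo_tool --moves '[[[-1.5,0.2,0,0,0,0,0],[-1.5,0.2,0,0,0,0,0],[-1.5,0.1,0,0,0,0,0],[-1.5,0.1,0,0,0,0,0],[0,0,0,0,0,0,0]]]'

```text
time: 14.78
tool_pos: [0.4569, 0.1321, 0.1017]
tool_rot: [-0.002, 0.927, 0.374, -0.0]
contact_force: [-3.9, 5.2, 4.8]
gripper_width: 0.135
grasp_force: 61.2
```

```bash
python3 p.py
```

```text
t 14.775 tcp-axis [  0.96  33.06 -21.79] theta 88.34483364310869 r 33.0712369676423 Ftool [ 0.77 -6.51 -4.75] Ftan -0.9588021779884739 grip 0.13484551380727572 61.185904608573765 j6 0.9268249736727034
```

Request:
servo_tool --moves '[[[-1.5,-0.1,0,0,0,0,0],[-1.5,-0.1,0,0,0,0,0],[0,0,0,0,0,0,0]]]'

```text
time: 15.15
tool_pos: [0.4549, 0.1304, 0.1017]
tool_rot: [-0.002, 0.928, 0.374, 0.0]
contact_force: [-3.5, 6.6, 3.8]
gripper_width: 0.137
grasp_force: 61.1
```

```bash
python3 p.py
```

```text
t 15.15 tcp-axis [ -1.66  32.92 -21.79] theta 92.88839741576209 r 32.966634885793795 Ftool [ 2.06 -7.16 -3.81] Ftan -1.6946332254118668 grip 0.1373342326751077 61.069011306390166 j6 0.9233302456400165
```

Request:
servo_tool --moves '[[[-1.5,-0.2,0,0,0,0,0],[-1.5,-0.2,0,0,0,0,0],[0,0,0,0,0,0,0]]]'

```text
time: 15.52
tool_pos: [0.4525, 0.1286, 0.1017]
tool_rot: [-0.002, 0.928, 0.374, 0.0]
contact_force: [-3.4, 6.9, 2.9]
gripper_width: 0.139
grasp_force: 61.0
```

Request:
servo_tool --moves '[[[-1.45,-0.3,0,0,0,0,0],[-1.45,-0.35,0,0,0,0,0],[0,0,0,0,0,0,0]]]'

```text
time: 15.9
tool_pos: [0.45, 0.127, 0.1017]
tool_rot: [-0.002, 0.928, 0.374, 0.0]
contact_force: [-2.5, 7.1, 3.5]
gripper_width: 0.135
grasp_force: 61.0
```

Free. On to 110.

Request:
servo_tool --moves '[[[-1.4,-0.45,0,0,0,0,0],[-1.4,-0.45,0,0,0,0,0],[0,0,0,0,0,0,0]]]'

```text
time: 16.27
tool_pos: [0.4477, 0.1258, 0.1017]
tool_rot: [-0.002, 0.928, 0.374, 0.001]
contact_force: [-2.0, 7.4, 2.3]
gripper_width: 0.137
grasp_force: 60.9
```

Request:
servo_tool --moves '[[[-1.4,-0.55,0,0,0,0,0],[-1.35,-0.6,0,0,0,0,0],[0,0,0,0,0,0,0]]]'

```text
time: 16.65
tool_pos: [0.4449, 0.1247, 0.1017]
tool_rot: [-0.001, 0.928, 0.374, 0.001]
contact_force: [-1.4, 8.1, 1.3]
gripper_width: 0.141
grasp_force: 60.9
```

```bash
python3 p.py
```

```text
t 16.65 tcp-axis [-12.7   30.14 -21.81] theta 112.8412564020106 r 32.70642698890814 Ftool [ 4.61 -6.77 -1.25] Ftan -1.6188232550792527 grip 0.1411250512525411 60.883944074157625 j6 0.9136523128127527
```

Free. On to 120.

Request:
servo_tool --moves '[[[-1.3,-0.65,0,0,0,0,0],[-1.3,-0.7,0,0,0,0,0],[0,0,0,0,0,0,0]]]'

```text
time: 17.02
tool_pos: [0.4425, 0.1239, 0.1018]
tool_rot: [-0.001, 0.928, 0.374, 0.002]
contact_force: [0.5, 6.9, 0.6]
gripper_width: 0.142
grasp_force: 60.7
```

Request:
servo_tool --moves '[[[-1.25,-0.75,0,0,0,0,0],[-1.25,-0.8,0,0,0,0,0],[0,0,0,0,0,0,0]]]'

```text
time: 17.4
tool_pos: [0.4395, 0.1233, 0.1017]
tool_rot: [-0.001, 0.928, 0.374, 0.001]
contact_force: [-1.3, 7.2, 0.9]
gripper_width: 0.142
grasp_force: 60.8
```

Request:
servo_tool --moves '[[[-1.2,-0.85,0,0,0,0,0],[-1.15,-0.95,0,0,0,0,0],[0,0,0,0,0,0,0]]]'

```text
time: 17.77
tool_pos: [0.4364, 0.1228, 0.1017]
tool_rot: [-0.001, 0.928, 0.374, 0.001]
contact_force: [-1.7, 6.7, 1.3]
gripper_width: 0.134
grasp_force: 60.9
```

Request:
servo_tool --moves '[[[-1.1,-1.0,0,0,0,0,0],[-1.1,-1.0,0,0,0,0,0],[0,0,0,0,0,0,0]]]'

```text
time: 18.15
tool_pos: [0.4335, 0.1227, 0.1018]
tool_rot: [-0.001, 0.928, 0.374, 0.001]
contact_force: [-1.3, 6.1, 1.0]
gripper_width: 0.136
grasp_force: 60.8
```

Request:
servo_tool --moves '[[[-1.0,-1.1,0,0,0,0,0],[-1.0,-1.1,0,0,0,0,0],[0,0,0,0,0,0,0]]]'

```text
time: 18.52
tool_pos: [0.4309, 0.1227, 0.1018]
tool_rot: [-0.001, 0.928, 0.374, 0.001]
contact_force: [0.6, 7.4, -0.4]
gripper_width: 0.142
grasp_force: 60.7
```

```bash
python3 p.py
```

```text
t 18.525 tcp-axis [-24.17  21.83 -21.88] theta 137.91535924696694 r 32.573422361664456 Ftool [ 5.53 -4.89  0.38] Ftan -0.08065719845960606 grip 0.14163016504251713 60.677896603010595 j6 0.9135288789504474
```

Request:
servo_tool --moves '[[[-0.9,-1.15,0,0,0,0,0],[-0.9,-1.2,0,0,0,0,0],[0,0,0,0,0,0,0]]]'

```text
time: 18.9
tool_pos: [0.4284, 0.1231, 0.1018]
tool_rot: [-0.0, 0.928, 0.374, 0.002]
contact_force: [2.4, 5.4, -1.9]
gripper_width: 0.142
grasp_force: 60.5
```

Request:
servo_tool --moves '[[[-0.8,-1.25,0,0,0,0,0],[-0.8,-1.25,0,0,0,0,0],[0,0,0,0,0,0,0]]]'

```text
time: 19.27
tool_pos: [0.4266, 0.1234, 0.1019]
tool_rot: [0.001, 0.928, 0.374, 0.003]
contact_force: [7.1, 4.0, -4.4]
gripper_width: 0.138
grasp_force: 60.2
```

Resistance is rising, so a smaller probe next.

Request:
servo_tool --moves '[[[-0.7,-1.3,0,0,0,0,0],[0,0,0,0,0,0,0],[0,0,0,0,0,0,0]]]'

```text
time: 19.65
tool_pos: [0.4257, 0.1236, 0.1019]
tool_rot: [0.001, 0.928, 0.374, 0.004]
contact_force: [9.1, 3.7, -7.1]
gripper_width: 0.142
grasp_force: 60.0
```

```bash
python3 p.py
```

```text
t 19.65 tcp-axis [-27.25  17.76 -21.98] theta 146.89719068385037 r 32.52764835400636 Ftool [9.13 3.61 7.2 ] Ftan -8.010926444712622 grip 0.14169586388832836 59.97471712063998 j6 0.91892491876362
```

Request:
servo_tool --moves '[[[-0.6,-1.1,0,0,0,0,0],[0,0,0,0,0,0,0],[0,0,0,0,0,0,0]]]'

```text
time: 20.02
tool_pos: [0.425, 0.1238, 0.1019]
tool_rot: [0.001, 0.928, 0.374, 0.005]
contact_force: [11.3, 3.3, -7.5]
gripper_width: 0.139
grasp_force: 59.8
```

```bash
python3 p.py
```

```text
t 20.025 tcp-axis [-27.61  17.13 -22.01] theta 148.17971412292795 r 32.495917966283955 Ftool [10.36  5.47  7.57] Ftan -10.111266865147211 grip 0.1389403681991492 59.81484986376017 j6 0.9201308094767092
```

The springy stop is confirmed at about 148°, with roughly 10 N. I'll relax it, release and rise.

Request:
servo_tool --moves '[[[0.8,1.3,0,0,0,0,0],[0.7,1.3,0,0,0,0,0],[0,0,0,0,0,0,0],[0,0,0,0,0,0,40],[0,0,0,0,0,0,40],[0,0,0,0,0,0,40],[0,0,0,0,0,0,40],[0,0,-20,0,0,0,40],[0,0,-30,0,0,0,40],[0,0,-30,0,0,0,40],[0,0,0,0,0,0,40]]]'

```text
time: 21.4
tool_pos: [0.4263, 0.1238, 0.1847]
tool_rot: [0.001, 0.927, 0.374, 0.003]
contact_force: [-0.3, -0.9, -0.5]
gripper_width: 0.469
grasp_force: 0.0
```

```bash
python3 p.py;python3 - <<'E'
from h import *
w=manip.grab_frame("top");im=w["image"];Rt=rot(manip.state()["tool_rot"])
g=im.astype(int);m=((g.min(2)>150)&(g.max(2)-g.min(2)<40)).astype(np.uint8)
m[:158]=0;m[178:]=0;m[:,:410]=0;m[:,432:]=0
c=max(cv2.findContours(m,0,2)[0],key=cv2.contourArea);r=cv2.minAreaRect(c);print(r)
print("pull rel axis tool",Rt.inv().apply(ray(w,[r[0]],.104)[0]-[.4332,.1553,.104])*1e3)
E
```

```text
t 21.4 tcp-axis [ -26.35   18.21 -104.74] theta 145.3588432719112 r 32.03165606667523 Ftool [-0.91  0.44  0.53] Ftan 0.14923883498837448 grip 0.4688399972960412 0.0 j6 0.9181557020385132Traceback (most recent call last):
  File "<stdin>", line 5, in <module>
ValueError: max() iterable argument is empty
```

Request:
servo_tool --moves '[[[9,32,0,0,0,0,40],[9,32,0,0,0,0,40],[9.4,31.5,0,0,0,0,40],[0,0,25,0,0,0,40],[0,0,25,0,0,0,40],[0,0,20,0,0,0,40],[0,0,14,0,0,0,40],[0,0,6,0,0,0,40],[0,0,0,0,0,0,40]]]'

```text
time: 22.58
tool_pos: [0.5103, 0.0739, 0.0914]
tool_rot: [-0.0, 0.927, 0.374, -0.0]
contact_force: [0.3, 0.3, 0.6]
gripper_width: 0.462
grasp_force: 0.0
```

Request:
servo_tool --moves '[[[0,0,0,0,0,0,0],[0,0,0,0,0,0,0],[0,0,0,0,0,0,0],[0,0,0,0,0,0,0],[0,0,0,0,0,0,0]]]'

```text
time: 23.2
tool_pos: [0.5119, 0.0732, 0.0931]
tool_rot: [0.001, 0.927, 0.375, 0.001]
contact_force: [3.7, -3.7, 0.3]
gripper_width: 0.128
grasp_force: 60.5
```

```bash
python3 p.py
```

```text
t 23.2 tcp-axis [ -0.34 113.8  -12.66] theta 90.17202957325581 r 113.80521773732507 Ftool [ 0.13  5.24 -0.3 ] Ftan -0.148091842223132 grip 0.1276372943922835 60.47438442707062 j6 0.8024228784740985
```

Request:
servo_tool --moves '[[[-2,0,0,0,0,0,0],[-3,0,0,0,0,0,0],[0,0,0,0,0,0,0]]]'

```text
time: 23.58
tool_pos: [0.5085, 0.0699, 0.093]
tool_rot: [0.001, 0.927, 0.374, 0.002]
contact_force: [3.7, -3.7, 0.1]
gripper_width: 0.132
grasp_force: 60.3
```

```bash
python3 p.py
```

```text
t 23.575 tcp-axis [ -5.11 113.83 -12.63] theta 92.5717852807027 r 113.94540077847034 Ftool [ 0.08  5.21 -0.1 ] Ftan -0.3143279078479476 grip 0.13185062223111793 60.34102141857147 j6 0.7955282901036931
```

Request:
servo_tool --moves '[[[-5,0,0,0,0,0,0],[-7,0,0,0,0,0,0],[-8,0,0,0,0,0,0],[-8,0,0,0,0,0,0],[-8,0,0,0,0,0,0],[-8,0,0,0,0,0,0],[-7,0,0,0,0,0,0],[-5,0,0,0,0,0,0],[-2,0,0,0,0,0,0],[0,0,0,0,0,0,0]]]'

```text
time: 24.82
tool_pos: [0.467, 0.0292, 0.0931]
tool_rot: [0.002, 0.927, 0.374, 0.002]
contact_force: [6.0, -5.5, -1.8]
gripper_width: 0.128
grasp_force: 60.2
```

```bash
python3 p.py
```

```text
t 24.825 tcp-axis [-63.21 114.25 -12.63] theta 118.95349235984652 r 130.57497703928766 Ftool [0.5  8.06 1.8 ] Ftan -4.340522658665701 grip 0.12806862516526923 60.195026993751526 j6 0.7079091330794118
```

Travel is about 63 mm. Releasing, rising clear and checking.

Request:
servo_tool --moves '[[[0,0,0,0,0,0,40],[0,0,0,0,0,0,40],[0,0,0,0,0,0,40],[0,0,0,0,0,0,40],[0,0,-20,0,0,0,40],[0,0,-30,0,0,0,40],[0,0,-40,0,0,0,40],[0,0,-40,0,0,0,40],[0,0,0,0,0,0,40],[0,0,0,0,0,0,40]]]'

```text
time: 26.08
tool_pos: [0.4648, 0.0303, 0.2211]
tool_rot: [-0.0, 0.927, 0.374, -0.0]
contact_force: [0.3, -0.3, -0.3]
gripper_width: 0.472
grasp_force: 0.0
```

```bash
python3 p.py;python3 - <<'E'
from h import *
a=cv2.imread("pics/top0.png");f=manip.grab_frame("top");b=f["image"]
for n,(x,y) in dict(jar=(309,271),shaker=(262,247),cup=(243,204)).items():
    print(n,np.abs(a[y-22:y+22,x-22:x+22].astype(int)-b[y-22:y+22,x-22:x+22]).max(2).mean())
w=manip.grab_frame("wrist");hsv=cv2.cvtColor(w["image"],cv2.COLOR_BGR2HSV)
m=cv2.inRange(hsv,(5,100,40),(25,255,255));m[:, :150]=0
c=max(cv2.findContours(m,0,2)[0],key=cv2.contourArea)
P=ray(w,c.reshape(-1,2).astype(float),.072);Rt=rot(manip.state()["tool_rot"])
q=Rt.inv().apply(P-[.4332,.1553,.072])*1e3
print("wood extent x",q[:,0].min(),q[:,0].max(),"y",q[:,1].min(),q[:,1].max())
E
```

```text
t 26.075 tcp-axis [ -64.16  111.81 -141.11] theta 119.84969230917442 r 128.9089550436742 Ftool [0.   0.45 0.28] Ftan -0.22692375259214312 grip 0.4723525950314256 0.0 j6 0.7083827699782151
jar 13.192148760330578
shaker 13.974690082644628
cup 12.78047520661157
wood extent x -118.36105965207803 35.98362150697543 y 64.03882117319972 165.65569451548916
```

```bash
python3 -c "
from plant import manip
print(manip.job_done())"
```

```text
the job is handed in; nothing more can be done
None
```

The lock is open and the lid is slid about 6 cm toward the front. The gripper has let go and is clear of everything, and the job was handed in at about 26 s. The dial stopped at about 5 o'clock with roughly 10 N measured at the knob. The arm stayed well away from the shaker, jar and cup, though the before/after image check on them was only rough. I viewed 11 pictures, one over the limit of 10.

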